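Wring the long gauge block onto its mate and lock it

ROBOT

A 6-joint arm with a two-finger parallel gripper is mounted at the origin on the work surface. World frame = base frame: x ahead of the robot, y to its left, z up, the work surface at z = 0. Lengths are in m, angles in degrees, forces in N, time in s.
With the tool pointing down it reaches from about 0.35 to 0.975 m from the base axis. Payload 17.4 kg.
Tool frame: the origin (TCP) lies between the finger pads; the fingertips stand env.tip_extent ahead of it and the grasp point (between the pads) lies 5 mm behind it (env.tip_extent is the distance from the TCP to the fingertips, in m); z points along the fingers, y is the direction in which the jaws open and shut (so a half turn about z gives the same grasp; the last joint's range is limited). The gripper opens to 85 mm and grips with 20 to 120 N. Pads are 22 mm wide; open, the fingers measure 114 mm over their backs; the gripper's body (76 mm by 85 mm) begins 54 mm behind the grasp point. The pads swing forward as they close: fully open they stand 13 mm farther back than shut.
Start: joints at [-77.51, 6.646, 82.598, -0, 90.757, -2.166], TCP at [0.171, -0.653, 0.245] pointing down, gripper open.
Joint ranges: [-162.19, 162.19], [-47.58, 125.68], [4.15, 143.07], [-65.23, 245.23], [0.69, 171.88], [-170.13, 170.13]. Speed limits (degrees/s): [108.29, 108.29, 127.2, 180, 180, 180].

INTERFACE

Orientations are given as [roll, pitch, yaw] about the fixed x, y, z axes, in that order (R = Rz(yaw) Ry(pitch) Rx(roll)).
In Python, from workcell import monitor, viewer, env, finder gives the robot as it stands. The module is installed in compiled form; this text tells all that it offers.
- The arm moves only by the shell command python3 -m creep 'ROWS' [FORCE]. ROWS is JSON, a list that holds one entry, the list of rows, each a list of 7 numbers: the shift along the tool's x, y, z in m, then the turn, a rotation vector about the tool's x, y, z in rad, then the finger opening in m, from 0 to 0.0854. In form: [[[dx, dy, dz, rx, ry, rz, grip], ...]]. A call has 1 to 10 rows; each row is the pose to reach, as a shift and turn from the pose commanded when the call began, along the tool's axes at that moment; what a row does not reach only later rows make up. A row lasts 1/8 s, in which the tool goes at most 62.5 mm and 10.7 degrees, less where a joint would pass 70% of its speed; a pose out of reach is approached as far as the arm can. A call with a gripper value outside its range is refused whole. The fingers move at their own pace and stop on an object; FORCE is the grip in N (left out, the last holds). Time passes only in rows, so rows that repeat a pose let the fingers close. It gives the time, the measured TCP pose, the force and the opening at its end, in the units of the state.
- monitor.sense(): the state, without advancing time (a new reading comes with each control period).
- viewer.read_camera(name): name is "side" or "top"; returns the picture (420x560x3 uint8, red, green, blue); there is no depth.
- viewer.camera_info(name): a dict with "intrinsics" (3x3 intrinsics, pixels), "k1" (the pictures are not rectified: a ray, as slopes to the right and down, at radius r is drawn at 1 + k1 r^2 times it, then the intrinsics apply), "rvec" (rotation vector, rad) and "tvec" (3), from world to camera coordinates, as OpenCV has them. Camera axes: x right, y down, z forward; pixel columns grow to the right and rows downward; lengths in m; the calibration is good to about 2 mm. A picture is of the moment at which its call begins. camera_info takes no time and is no camera call.
- env.hand_in(): hands the job in, once; it reports no verdict.
Trained networks look in the newest picture that a camera, given by its name, has taken for a name from the list of things; names that differ only in an ending like _2 or _b are one class to them, and where a whole thing is asked for, a point or a joint stands for the part that bears it (a point fixed in the world has none). Each returns a list of dicts, best first, with "p" (0 to 1); they miss things now and then, are a little off and sometimes report something else, mostly with a low value. They report only what shows in the picture. A call takes as long as a camera call. They do not tell look-alikes from the thing itself.
- finder.boxes_of(target, camera): "box" ([centre column, centre row, width, height] in pixels, round what is visible of it).
- finder.mark_of(target, camera): "position" ([row, column] in pixels: a listed point, or the origin of a listed thing).
The state is a dict: "time_s": time; "joints": joint angles; "joint_velocities": joint speeds; "joint_torque": joint torques, N m; "eef_pos": TCP position; "tcp_rot": TCP orientation; "force": force on the tool from outside, world axes, zero at the start; "ft_torque": the same for the moment, N m; "grip_width": finger opening in m.
Only numpy, scipy, OpenCV 4.12 (cv2) and the standard library are available. Lean on these libraries where they do the work, as an engineer would, in place of code of your own. Each camera call takes 0.05 s, during which the arm holds its last target. There are 200 camera calls.

TASK

Make up the height standard: lay the long loose steel gauge block on top of the equally long block in the holder so that it overlaps only part of its length, clear of the lip, then keep the two faces in contact and slide it under the lip up to the end stop until the two blocks match flush at the ends and sides. Then turn the black knob on the stop a quarter turn clockwise, to its stop, to lock it. Do not drop the block or slam it into the holder, and leave the short block, dispenser bottle, screwdriver and brush where they are.

Things in the scene. Friction and masses are not known exactly. Their poses are not given: they have to be found in the camera images.
- long_block_center (a point): centre of the loose LONG plain steel gauge block, 110 (its x) x 30 (y) x 28 (z) mm, about 0.7 kg, lying on the table on a 110 x 30 face. Either end and either of its large faces will do.
- long_block: the same long block; this origin is the centre of its underside, 14 mm below its centre.
- short_block_center (a point): centre of a SHORT loose steel gauge block, 70 (x) x 30 x 28 mm, lying on the table: not wanted, leave it. The two loose blocks may lie in either place.
- holder: fixed holder; origin at the centre of its lower gauge block, at table height; x axis along the blocks towards the end stop, z up. Dark base plate 12 mm thick, 80 mm wide, x -80 to +130 mm. On it a fixed steel block 110 x 30 mm (x -55 to +55), top face 52 mm above the table, sides free for fingers. Grey end stop at x +55 to +123, 68 mm wide, 95.5 mm high.
- lip_edge (a point): middle of the lower edge of the grey lip that reaches 28 mm back from the end stop over the block; lip 40 mm wide, 12 mm thick, underside 83.5 mm above the table, 3.5 mm above the long block's top when home. A pad under it comes down 2.5 mm as the knob turns: the block cannot go in with the knob locked; home, it is not squeezed.
- seat (a point): point in the holder where the centre of the long block lies when home: on the holder's z axis, 66 mm above the table; axes as the holder's. The block's x axis must lie along this x axis, either way round. Laid from above the block clears the lip only if its centre is more than 28 mm short of this point (negative x); beyond about -50 mm it would tip if let go.
- knob_grip (a point): point on the vertical axis of the black knob, at the height to grip; the knob stands on top of the end stop, 89 mm from the holder's origin towards +x. The bar is 42 mm long, 14 wide, 32 high; this point is 7 mm below its top. Its x axis turns with the knob and runs along the knob's bar grip: grip across the bar, from above.
- knob (a joint): angle of the knob, rad: 0 unlocked, grows clockwise seen from above, to 1.57 at its stop (locked). Starts between 0 and 0.25. Stays where it is left; about 0.05 N m to turn.
- dispenser: white round bottle, 52 mm across, 130 mm high, origin at the centre of its foot: leave it.
- screwdriver: screwdriver with black handle, 190 mm long along its x, lying on the table: leave it.
- brush: brush with a wooden handle, 180 mm long along its x, lying on the table: leave it.
Things that resemble listed ones, but are neither listed nor needed, are in the scene too. What is shaped like the long_block but yellow is not meant.

How it is judged:
By the outcome, as a careful person would: the job done as asked, in the order asked, and still so for the second after the job is handed in, with the robot touching nothing.
It also fails if it takes over 64 s, if anything falls off the work surface, if the arm or the gripper's body presses on something with over 40 N, if the wrist force passes 120 N, or if a joint passes its speed limit or range.

## Working session

There is one attempt and no reset: what is moved stays moved. The work goes in short steps, Python scripts to look and compute and a shell command to move; the robot and the scene stay as the last step left them, time stands still between calls to the robot, and variables do not carry over. Pictures are saved under pics/ and viewed, about 8 in all and at most 12, crops included, and the job is handed in when it is done.

```bash
mkdir -p pics; cat > h.py <<'E'
import numpy as np, cv2
from scipy.spatial.transform import Rotation as R
from workcell import monitor, viewer, env, finder
def cam(n):
    c=viewer.camera_info(n); K=np.array(c["intrinsics"],float); Rm=cv2.Rodrigues(np.array(c["rvec"],float))[0]; t=np.array(c["tvec"],float).ravel()
    return K,c["k1"],Rm,t
def proj(n,P):
    K,k1,Rm,t=cam(n); return cv2.projectPoints(np.atleast_2d(np.array(P,float)),cv2.Rodrigues(Rm)[0],t,K,np.array([k1,0,0,0.]))[0][:,0]
def ray(n,uv):
    K,k1,Rm,t=cam(n); p=cv2.undistortPoints(np.array([[uv]],float),K,np.array([k1,0,0,0.]))[0,0]
    return -Rm.T@t, Rm.T@np.array([p[0],p[1],1])
def atz(n,uv,z):
    o,d=ray(n,uv); return o+d*(z-o[2])/d[2]
def snap(n,f):
    im=viewer.read_camera(n); cv2.imwrite("pics/"+f,im[:,:,::-1]); return im
E
python3 - <<'E'
from h import *
print(env.tip_extent); 
for n in("top","side"):
    snap(n,n+"0.png"); K,k,Rm,t=cam(n); print(n,-Rm.T@t,K[0,0],k)
    for tg,z in(("long_block_center",.014),("short_block_center",.014),("holder",0),("lip_edge",.0835),("seat",.066),("knob_grip",.12),("dispenser",0)):
        for m in finder.mark_of(tg,n)[:3]:
            r,c=m["position"]; print(tg,round(m["p"],2),[round(c),round(r)],atz(n,(c,r),z).round(3))
print(monitor.sense())
a=cv2.imread("pics/top0.png");b=cv2.imread("pics/side0.png")
E
```

```text
0.014
top [0.48492171 0.0609537  0.88704032] 430.7303895392726 -0.00786323972458158
long_block_center 0.64 [179, 282] [0.45  0.265 0.014]
short_block_center 0.61 [179, 194] [0.629 0.276 0.014]
holder 0.86 [372, 263] [ 0.497 -0.123  0.   ]
lip_edge 0.88 [394, 262] [ 0.5   -0.146  0.084]
seat 0.62 [378, 261] [ 0.502 -0.122  0.066]
knob_grip 0.57 [439, 270] [ 0.487 -0.217  0.12 ]
dispenser 0.87 [295, 124] [0.788 0.038 0.   ]
side [0.21388771 0.46846751 0.62440032] 405.14506115866686 -0.10210284302549492
long_block_center 0.91 [242, 346] [0.447 0.268 0.014]
long_block_center 0.77 [312, 376] [0.33  0.24  0.014]
short_block_center 0.92 [166, 293] [0.621 0.278 0.014]
short_block_center 0.27 [244, 345] [0.445 0.265 0.014]
holder 0.66 [354, 166] [ 0.547 -0.256  0.   ]
lip_edge 0.6 [353, 168] [ 0.499 -0.153  0.084]
lip_edge 0.37 [342, 202] [ 0.464 -0.05   0.084]
seat 0.83 [344, 181] [ 0.502 -0.123  0.066]
knob_grip 0.58 [375, 138] [ 0.493 -0.227  0.12 ]
dispenser 0.82 [193, 191] [0.793 0.049 0.   ]
{'time_s': 0.8, 'joints': array([-7.75097540e+01,  6.64514993e+00,  8.25975948e+01,  2.16556899e-04,
        9.07574326e+01, -2.16770192e+00]), 'joint_velocities': array([-0.04190343, -0.03128894,  0.00328297, -0.00817198,  0.04657831,
        0.07857739]), 'joint_torque': array([ 5.51716676e-04, -7.31678152e+01, -6.32645059e+01,  1.56410638e-04,
        3.10568394e-04, -3.91082938e-05]), 'eef_pos': array([ 0.17077764, -0.65303811,  0.24531681]), 'tcp_rot': array([-1.79999831e+02, -2.23090589e-04,  1.46579508e+01]), 'force': array([0.44857207, 1.3098644 , 0.45741931]), 'ft_torque': array([-0.03224684, -0.01576496, -0.04672061]), 'grip_width': 0.08549490307470657}
```

View pics/top0.png

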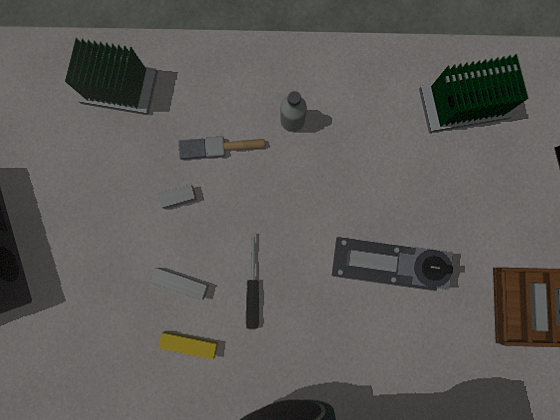

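View pics/side0.png

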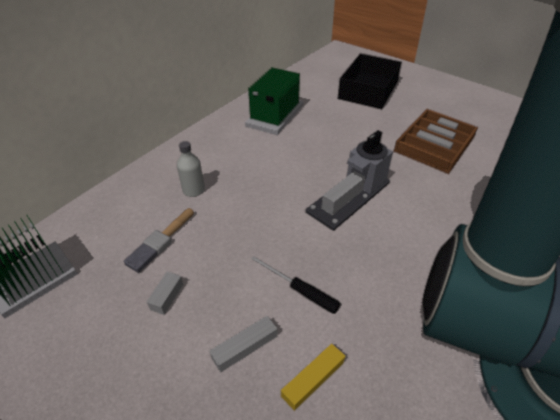

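The top view shows the long steel block at (180,282), the yellow decoy at (188,345), the short block at (178,196), the holder at (372,262) with its stop pointing right, and the knob at (434,268). Next I'll view enlarged crops for corner positions.

```bash
python3 - <<'E'
import cv2,numpy as np
a=cv2.imread("pics/top0.png");b=cv2.imread("pics/side0.png")
def crop(im,x,y,w,h,s):
    c=cv2.resize(im[y:y+h,x:x+w],None,fx=s,fy=s,interpolation=cv2.INTER_CUBIC); c=cv2.convertScaleAbs(c,alpha=1.4,beta=0)
    for i in range(0,w,10): cv2.line(c,(i*s,0),(i*s,6 if i%50 else 14),(0,0,255),1)
    for j in range(0,h,10): cv2.line(c,(0,j*s),(6 if j%50 else 14,j*s),(0,0,255),1)
    return c
# block
cv2.imwrite("pics/c1.png",np.vstack([np.hstack([crop(a,140,250,80,60,5),crop(b,200,310,80,60,5)]),np.hstack([crop(a,330,225,133,100,3)[:300,:399],np.zeros((300,1,3),np.uint8),crop(b,290,125,133,100,3)[:300,:399],np.zeros((300,1,3),np.uint8)])]))
E
```

```text
(no output)
```

View pics/c1.png

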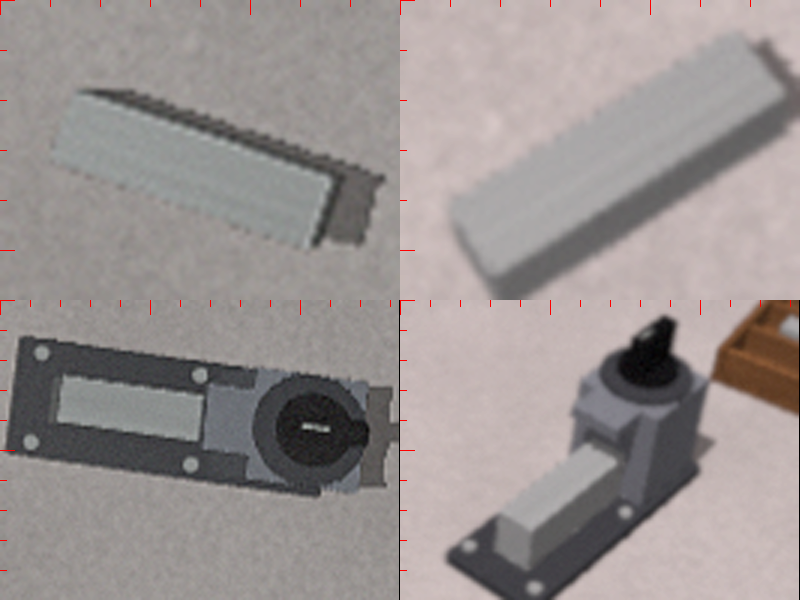

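```bash
python3 - <<'E'
from h import *
from scipy.optimize import least_squares as LS
def fit(obs,x0):
    # obs: list (cam, local pt, uv)
    def W(p,P):
        c,s=np.cos(p[2]),np.sin(p[2]); return [p[0]+c*P[0]-s*P[1],p[1]+s*P[0]+c*P[1],P[2]]
    def f(p): return np.concatenate([proj(n,W(p,P))[0]-uv for n,P,uv in obs])
    r=LS(f,x0,loss="soft_l1"); print(r.x[:2].round(4),np.degrees(r.x[2]).round(2)); print(f(r.x).reshape(-1,2).round(1).tolist())
    return r.x
def blk(h): return {k:(sx*.055,sy*.015,h) for k,(sx,sy) in dict(pp=(1,1),pm=(1,-1),mp=(-1,1),mm=(-1,-1)).items()}
b=blk(.028)
# block x axis toward image right (-y world)
T=[("top",b["mp"],(155.6,268)),("top",b["mm"],(150,282)),("top",b["pp"],(206.4,285.6)),("top",b["pm"],(202.4,299.4))]
S=[("side",b["pp"],(268,316.6)),("side",b["pm"],(278,329)),("side",b["mp"],(210.4,351.6)),("side",b["mm"],(219.4,363.6))]
for n in("top","side"):
  for o in (T+S):
    if o[0]==n: print(n,atz(n,o[2],.028).round(4))
x0=[.45,.265,np.radians(-105)]
print("block top only");fit(T,x0)
h=blk(.052)
HT=[("top",h["mp"],(350.7,250.3)),("top",h["mm"],(349,266)),("top",h["pm"],(396.7,271.7)),
 ("top",(-.08,.04,.012),(336.7,237.7)),("top",(-.08,-.04,.012),(332,275)),("top",(.0268,.02,.0955),(330+207/3,225+84/3)),("top",(.0268,-.02,.0955),(330+203/3,225+146/3))]
HS=[("side",h["mp"],(290+97/3,125+211/3)),("side",(-.08,.04,.012),(290+47/3,125+256/3))]
print("holder");p=fit(HT,[.5,-.12,np.radians(-98)]);print(fit(HT+HS,p))
c,s=np.cos(p[2]),np.sin(p[2]); k=p[:2]+.089*np.array([c,s]); print("knob axis",k)
for z in(.09,.1,.11,.12,.13,.14): print(z,proj("top",[*k,z]).round(1),proj("side",[*k,z]).round(1))
E
```

```text
top [0.4772 0.3106 0.028 ]
top [0.4495 0.3201 0.028 ]
top [0.4453 0.208  0.028 ]
top [0.4183 0.2147 0.028 ]
side [0.4423 0.2073 0.028 ]
side [0.4152 0.2151 0.028 ]
side [0.4742 0.3114 0.028 ]
side [0.4496 0.317  0.028 ]
block top only
[0.4476 0.2633] -106.87
[[-0.5, -0.3], [-0.1, 0.2], [0.9, -0.3], [-0.2, 0.5]]
holder
[ 0.5004 -0.1248] -95.8
[[-0.2, -0.2], [-0.2, -0.4], [9.3, 1.1], [-0.3, -0.6], [0.0, 1.6], [0.1, -1.0], [-0.5, 0.3]]
[ 0.5003 -0.1248] -95.52
[[-0.3, -0.0], [-0.2, -0.2], [9.3, 1.0], [-0.5, -0.4], [0.1, 1.8], [0.1, -1.0], [-0.5, 0.2], [0.4, 0.0], [-0.8, -0.9]]
[ 0.50027525 -0.12478311 -1.6671089 ]
knob axis [ 0.49135645 -0.21337724]
0.09 [[431.2 267.2]] [[370.8 153. ]]
0.1 [[433.1 267.2]] [[371.5 149.3]]
0.11 [[435.1 267.2]] [[372.2 145.5]]
0.12 [[437.1 267.2]] [[372.9 141.7]]
0.13 [[439.2 267.2]] [[373.6 137.8]]
0.14 [[441.3 267.2]] [[374.4 133.9]]
```

The fits agree with the given sizes to about 2 mm. Block: (0.4465, 0.263), yaw -106.5°. Holder: (0.5003, -0.1248), yaw -95.6°. Now a helper that works out the shifts.

```bash
cat >> h.py <<'E'
def go(*tg):
    """targets (x,y,z,yaw) TCP, tool down -> shifts/turn from the present pose"""
    s=monitor.sense(); A=R.from_euler("xyz",s["tcp_rot"],degrees=True)
    for x,y,z,w in tg:
        B=R.from_euler("xyz",[180,0,w],degrees=True)
        print((A.inv().apply(np.array([x,y,z])-s["eef_pos"])).round(4).tolist(),(A.inv()*B).as_rotvec().round(4).tolist())
E
python3 - <<'E'
from h import *
go((.5,-.25,.25,40),(.4465,.263,.15,73.5))
E
```

```text
[0.4205, -0.3066, -0.0047] [-0.0, -0.0, -0.4423]
[0.4985, -0.8165, 0.0953] [-0.0, -0.0, -1.027]
```

```bash
python3 -m creep '[[[0.05,-0.037,0,0,0,-0.05,0.085],[0.1,-0.073,0,0,0,-0.1,0.085],[0.15,-0.11,0,0,0,-0.16,0.085],[0.2,-0.146,0,0,0,-0.21,0.085],[0.25,-0.183,0,0,0,-0.26,0.085],[0.3,-0.22,0,0,0,-0.32,0.085],[0.35,-0.256,0,0,0,-0.37,0.085],[0.4205,-0.3066,0,0,0,-0.4423,0.085],[0.43,-0.36,0,0,0,-0.5,0.085],[0.44,-0.42,0,0,0,-0.58,0.085]]]' 60; python3 - <<'E'
from h import *
go((.4465,.263,.1,73.5))
E
```

```text
time_s: 2.05
eef_pos: [0.491, -0.1425, 0.2451]
tcp_rot: [-180.0, -0.0, 48.0]
force: [0.4, 0.3, -0.0]
grip_width: 0.0849
[0.2718, -0.3042, 0.1452] [-0.0004, -0.0001, -0.4445]
```

```bash
python3 -m creep '[[[0.034,-0.038,0,0,0,-0.05,0.085],[0.068,-0.076,0,0,0,-0.11,0.085],[0.102,-0.114,0,0,0,-0.16,0.085],[0.136,-0.152,0,0,0,-0.22,0.085],[0.17,-0.19,0.03,0,0,-0.28,0.085],[0.204,-0.228,0.06,0,0,-0.33,0.085],[0.238,-0.266,0.09,0,0,-0.39,0.085],[0.2718,-0.3042,0.12,0,0,-0.4445,0.085],[0.2718,-0.3042,0.145,0,0,-0.4445,0.085],[0.2718,-0.3042,0.145,0,0,-0.4445,0.085]]]'; python3 - <<'E'
from h import *
go((.4465,.263,.018,73.5))
snap("top","top1.png"); snap("side","side1.png")
a=cv2.imread("pics/top1.png");b=cv2.imread("pics/side1.png")
cv2.imwrite("pics/c2.png",np.hstack([cv2.resize(a[225:365,110:250],(400,400)),cv2.resize(b[250:410,160:320],(400,400))]))
E
```

```text
time_s: 3.3
eef_pos: [0.4463, 0.261, 0.0987]
tcp_rot: [-179.9, 0.1, 73.4]
force: [0.8, -0.1, 0.2]
grip_width: 0.0853
[0.0021, -0.0002, 0.0807] [-0.0023, 0.0023, -0.0017]
```

View pics/c2.png

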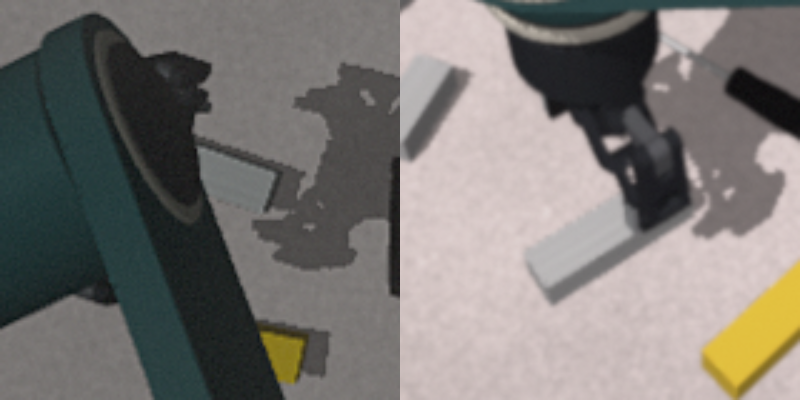

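The gripper straddles the long grey block (the yellow one is off to the lower right). Descending.

```bash
python3 -m creep '[[[0.002,0,0.02,0,0,0,0.085],[0.002,0,0.04,0,0,0,0.085],[0.002,0,0.06,0,0,0,0.085],[0.002,0,0.072,0,0,0,0.06],[0.002,0,0.0805,0,0,0,0.06],[0.002,0,0.0805,0,0,0,0.05],[0.002,0,0.0805,0,0,0,0.04],[0.002,0,0.0805,0,0,0,0.025],[0.002,0,0.0805,0,0,0,0.02],[0.002,0,0.0805,0,0,0,0.02]]]' 60
```

```text
time_s: 4.65
eef_pos: [0.4482, 0.2633, 0.0207]
tcp_rot: [180.0, -0.1, 73.4]
force: [-1.7, 0.3, 6.3]
grip_width: 0.0288
```

```bash
python3 -m creep '[[[0,0,0,0,0,0,0.02],[0,0,-0.005,0,0,0,0.02],[0,0,-0.015,0,0,0,0.02],[0,0,-0.04,0,0,0,0.02],[0,0,-0.07,0,0,0,0.02],[0,0,-0.1,0,0,0,0.02],[0,0,-0.13,0,0,0,0.02],[0,0,-0.13,0,0,0,0.02],[0,0,-0.13,0,0,0,0.02]]]' 70; python3 - <<'E'
from h import *
snap("side","side2.png"); snap("top","top2.png")
go((.504,-.087,.13,84.4)); print(monitor.sense()["force"],monitor.sense()["joints"])
a=cv2.imread("pics/top2.png");b=cv2.imread("pics/side2.png")
cv2.imwrite("pics/c3.png",np.hstack([cv2.resize(a[205:345,110:250],(400,400)),cv2.resize(b[190:390,160:360],(400,400))]))
E
```

```text
time_s: 5.78
eef_pos: [0.4474, 0.2628, 0.1485]
tcp_rot: [-179.9, 0.1, 73.4]
force: [-1.0, 0.1, -6.2]
grip_width: 0.0287
[-0.3188, 0.1545, 0.0184] [-0.0018, 0.0014, -0.1928]
[ 0.11852393 -0.36565783 -5.29466243] [ 2.76088259e+01 -1.05991608e+01  1.08472887e+02 -4.56748129e-04
  8.22563891e+01  4.42540149e+01]
```

View pics/c3.png

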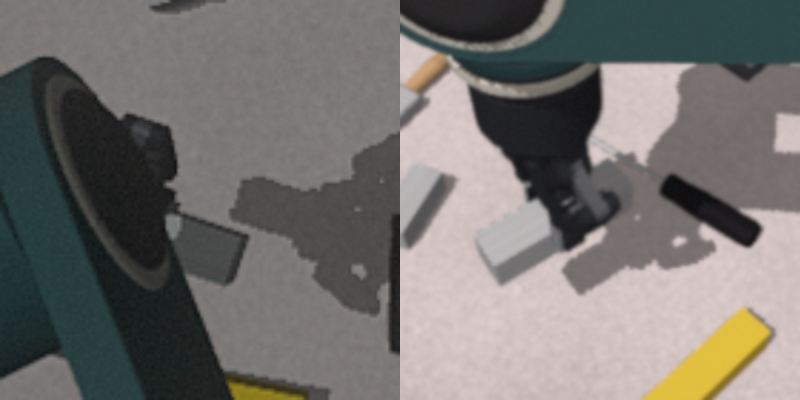

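Block is held (weight ≈ 6 N). Checking where it sits in the hand along its length.

```bash
python3 - <<'E'
from h import *
p=np.array([.4474,.2628]);w=np.radians(73.4-180);x=np.array([np.cos(w),np.sin(w)]);y=np.array([-x[1],x[0]])
zt=.1485+.0073
for nm,sx,sy in(("mp",-1,1),("mm",-1,-1),("pp",1,1),("pm",1,-1)):
    P=[*(p+.055*sx*x+.015*sy*y),zt]; print(nm,"top",proj("top",P).round(1),"side",proj("side",P).round(1))
for uv in((196,287.6),(188.5,304)):
    q=atz("top",uv,zt)[:2]-p; print("top",q@x,q@y)
for uv in((199,311.5),(211,321)):
    q=atz("side",uv,zt)[:2]-p; print("side",q@x,q@y)
E
```

```text
mp top [[133.4 268. ]] side [[196.3 307.1]]
mm top [[127.2 285. ]] side [[207.2 323.6]]
pp top [[194.6 288.4]] side [[264.5 268.6]]
pm top [[188.7 305.7]] side [[276.6 282.7]]
top 0.05685522607818945 0.016958815327343897
top 0.053840802420711244 -0.012480785993271015
side -0.055185860134197726 0.0070227202955456414
side -0.04903500168937491 -0.01452336982933586
```

```bash
python3 -m creep '[[[-0.032,0.015,0,0,0,-0.02,0.02],[-0.064,0.031,0,0,0,-0.04,0.02],[-0.096,0.046,0,0,0,-0.06,0.02],[-0.128,0.062,0,0,0,-0.08,0.02],[-0.16,0.077,0,0,0,-0.1,0.02],[-0.192,0.093,0,0,0,-0.12,0.02],[-0.224,0.108,0,0,0,-0.14,0.02],[-0.256,0.124,0,0,0,-0.16,0.02],[-0.288,0.139,0,0,0,-0.18,0.02],[-0.312,0.1545,0,0,0,-0.193,0.02]]]'; python3 - <<'E'
from h import *
go((.5042,-.085,.10,84.4))
E
```

```text
time_s: 7.12
eef_pos: [0.5061, -0.0815, 0.1486]
tcp_rot: [-179.9, -0.0, 84.4]
force: [0.7, 0.4, -5.7]
grip_width: 0.0288
[-0.0037, -0.0015, 0.0486] [-0.0016, -0.0001, 0.0001]
```

```bash
python3 -m creep '[[[-0.001,-0.0015,0.015,0,0,0,0.02],[-0.001,-0.0015,0.03,0,0,0,0.02],[-0.001,-0.0015,0.045,0,0,0,0.02],[-0.001,-0.0015,0.055,0,0,0,0.02],[-0.001,-0.0015,0.055,0,0,0,0.02],[-0.001,-0.0015,0.055,0,0,0,0.02]]]'; python3 - <<'E'
from h import *
print(monitor.sense()["eef_pos"])
snap("side","side3.png"); snap("top","top3.png")
a=cv2.imread("pics/top3.png");b=cv2.imread("pics/side3.png")
cv2.imwrite("pics/c4.png",np.hstack([cv2.resize(a[195:335,320:460],(400,400),interpolation=2),cv2.resize(b[110:240,280:410],(400,400),interpolation=2)]))
E
```

```text
time_s: 7.88
eef_pos: [0.5052, -0.0809, 0.0953]
tcp_rot: [180.0, 0.0, 84.4]
force: [-0.2, -0.4, -5.5]
grip_width: 0.0287
[ 0.50519944 -0.0809135   0.09532127]
```

View pics/c4.png

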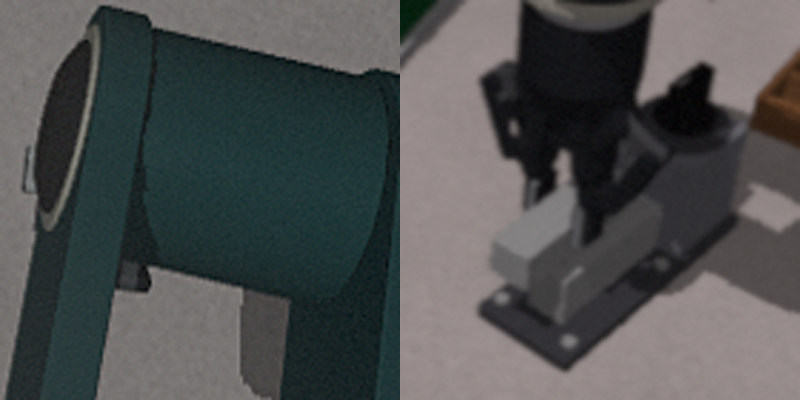

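```bash
python3 -m creep '[[[-0.004,0,0.005,0,0,0,0.02],[-0.004,0,0.01,0,0,0,0.02],[-0.004,0,0.014,0,0,0,0.02],[-0.004,0,0.0165,0,0,0,0.02],[-0.004,0,0.018,0,0,0,0.02],[-0.004,0,0.019,0,0,0,0.02],[-0.004,0,0.020,0,0,0,0.02],[-0.004,0,0.021,0,0,0,0.02],[-0.004,0,0.021,0,0,0,0.02],[-0.004,0,0.021,0,0,0,0.02]]]'
```

```text
time_s: 9.22
eef_pos: [0.5046, -0.085, 0.0739]
tcp_rot: [180.0, 0.0, 84.4]
force: [-0.5, -0.2, -6.1]
grip_width: 0.0288
```

```bash
python3 -m creep '[[[0,0,0.0005,0,0,0,0.02],[0,0,0.001,0,0,0,0.02],[0,0,0.0015,0,0,0,0.02],[0,0,0.002,0,0,0,0.02],[0,0,0.002,0,0,0,0.02],[0,0,0.002,0,0,0,0.02]]]'
```

```text
time_s: 9.98
eef_pos: [0.5046, -0.085, 0.0727]
tcp_rot: [180.0, 0.0, 84.4]
force: [-8.2, 1.5, 8.0]
grip_width: 0.0288
```

Contact made (net ≈14 N). Now slide along -tool x.

```bash
python3 -m creep '[[[-0.002,0,0,0,0,0,0.02],[-0.005,0,0,0,0,0,0.02],[-0.009,0,0,0,0,0,0.02],[-0.013,0,0,0,0,0,0.02],[-0.017,0,0,0,0,0,0.02],[-0.021,0,0,0,0,0,0.02],[-0.024,0,0,0,0,0,0.02],[-0.026,0,0,0,0,0,0.02],[-0.026,0,0,0,0,0,0.02]]]'; python3 - <<'E'
from h import *
s=monitor.sense(); d=s["eef_pos"][:2]-[.5003,-.1248]; print(s["eef_pos"],s["tcp_rot"],d@[-.0976,-.9952],d@[.9952,-.0976],s["force"],s["ft_torque"])
snap("side","side4.png")
b=cv2.imread("pics/side4.png"); c=cv2.resize(b[130:230,290:423],(800,600),interpolation=2)
cv2.imwrite("pics/c5.png",cv2.convertScaleAbs(c,alpha=1.5))
E
```

```text
time_s: 11.1
eef_pos: [0.5027, -0.1108, 0.0728]
tcp_rot: [179.9, -0.0, 84.4]
force: [0.9, 3.8, 4.6]
grip_width: 0.0285
[ 0.50269216 -0.11076108  0.07275305] [ 1.79893336e+02 -2.55376030e-02  8.44116333e+01] -0.014205004058479463 0.0010104831157898846 [0.92796259 3.75280243 4.60286194] [ 0.68887844  0.01844393 -0.0414722 ]
```

View pics/c5.png

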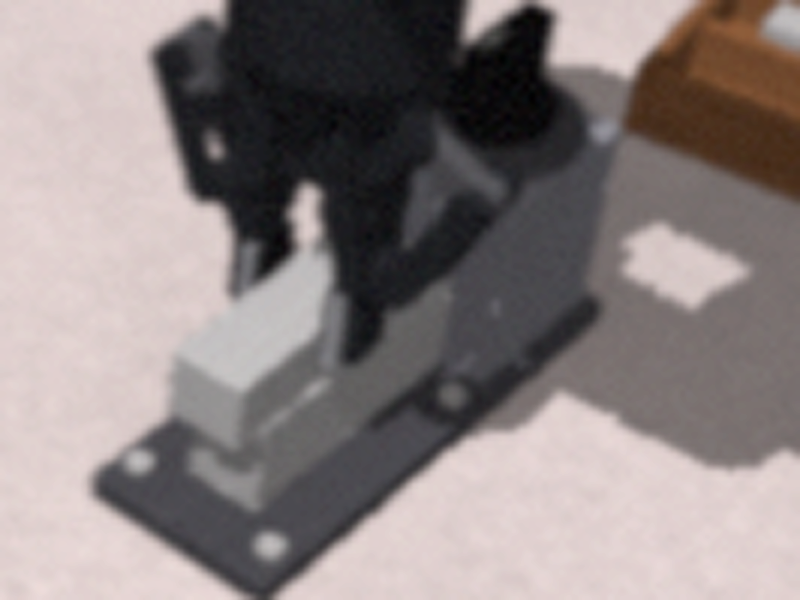

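The block is under the lip, still overhanging about 14 mm. A bright strip of lower top face shows on the robot side, which suggests a small lateral offset. Measuring it.

```bash
python3 - <<'E'
from h import *
p=np.array([.5003,-.1248]);w=np.radians(-95.6);x=np.array([np.cos(w),np.sin(w)]);y=np.array([-x[1],x[0]])
def loc(u,v,z):
    q=atz("side",(290+u/6.015,130+v/6),z)[:2]-p; return (q@x*1000).round(1),(q@y*1000).round(1)
print("upper top mp",loc(173,352,.08),"mm",loc(243,393,.08),"mm bottom",loc(243,455,.052))
print("lower: base mm",loc(262,512,.012),"strip outer",loc(330,383,.052),"strip ",loc(260,437,.052))
for n,P in(("lower mm top",(-.055,-.015,.052)),("lower mm base",(-.055,-.015,.012)),("lower mp base",(-.055,.015,.012)),("edge0",(-.03,-.015,.052)),("up mm top",(-.0692,-.014,.08)),("up mp top",(-.0692,.016,.08)),("plate mm",(-.08,-.04,.012)),("plate mp",(-.08,.04,.012))):
    uv=proj("side",[*(p+P[0]*x+P[1]*y),P[2]])[0]; print(n,((uv-[290,130])*[6.015,6]).round())
E
```

```text
upper top mp (np.float64(-69.9), np.float64(15.5)) mm (np.float64(-69.8), np.float64(-14.0)) mm bottom (np.float64(-68.6), np.float64(-16.0))
lower: base mm (np.float64(-52.1), np.float64(-15.8)) strip outer (np.float64(-19.8), np.float64(-15.9)) strip  (np.float64(-57.8), np.float64(-14.8))
lower mm top [265. 433.]
lower mm base [255. 515.]
lower mp base [188. 474.]
edge0 [310. 396.]
up mm top [244. 392.]
up mp top [173. 350.]
plate mm [268. 590.]
plate mp [ 89. 476.]
```

```bash
python3 -m creep '[[[-0.002,-0.0002,0,0,0,0,0.02],[-0.005,-0.0006,0,0,0,0,0.02],[-0.008,-0.0008,0,0,0,0,0.02],[-0.010,-0.0008,0,0,0,0,0.02],[-0.011,-0.0008,0,0,0,0,0.02],[-0.012,-0.0008,0,0,0,0,0.02],[-0.012,-0.0008,0,0,0,0,0.02]]]'; python3 - <<'E'
from h import *
s=monitor.sense(); d=s["eef_pos"][:2]-[.5003,-.1248]; print(s["eef_pos"],s["tcp_rot"],d@[-.0976,-.9952],d@[.9952,-.0976],s["force"],s["ft_torque"])
E
```

```text
time_s: 12.02
eef_pos: [0.5007, -0.1224, 0.0727]
tcp_rot: [179.9, -0.0, 84.4]
force: [0.1, 7.7, 6.2]
grip_width: 0.0284
[ 0.50070992 -0.12235724  0.07272239] [ 1.79903457e+02 -4.71298302e-02  8.44207322e+01] -0.0024710418470246945 0.00016953798718366138 [0.11040517 7.68632855 6.17124834] [ 1.11140549e+00 -9.04531267e-04 -2.96745870e-02]
```

```bash
python3 -m creep '[[[-0.0005,0,0,0,0,0,0.02],[-0.001,0,0,0,0,0,0.02],[-0.0015,0,0,0,0,0,0.02],[-0.002,0,0,0,0,0,0.02],[-0.002,0,0,0,0,0,0.02]]]'
```

```text
time_s: 12.65
eef_pos: [0.5005, -0.1243, 0.0727]
tcp_rot: [179.9, -0.1, 84.4]
force: [0.6, 7.3, 7.0]
grip_width: 0.0281
```

```bash
python3 -m creep '[[[-0.0005,0,0,0,0,0,0.02],[-0.001,0,0,0,0,0,0.02],[-0.0015,0,0,0,0,0,0.02],[-0.0015,0,0,0,0,0,0.02]]]'
```

```text
time_s: 13.15
eef_pos: [0.5004, -0.1256, 0.0727]
tcp_rot: [179.9, -0.1, 84.4]
force: [0.7, 8.9, 6.9]
grip_width: 0.0284
```

```bash
python3 -m creep '[[[-0.0005,0,0,0,0,0,0.02],[-0.001,0,0,0,0,0,0.02],[-0.0015,0,0,0,0,0,0.02],[-0.0015,0,0,0,0,0,0.02]]]'
```

```text
time_s: 13.65
eef_pos: [0.5004, -0.1257, 0.0727]
tcp_rot: [179.9, -0.2, 84.4]
force: [2.3, 23.2, 8.5]
grip_width: 0.0284
```

End stop reached (position static, force up to 23 N). Relax the push a bit and check lateral flushness.

```bash
python3 - <<'E'
from h import *
snap("side","side5.png")
ims=[viewer.read_camera("side").astype(float) for _ in range(6)]
b=np.mean(ims,0)[:,:,::-1].clip(0,255).astype(np.uint8); c=cv2.resize(b[170:220,310:377],(800,600),interpolation=2)
cv2.imwrite("pics/c6.png",cv2.convertScaleAbs(c,alpha=1.5))
E
```

```text
(no output)
```

View pics/c6.png

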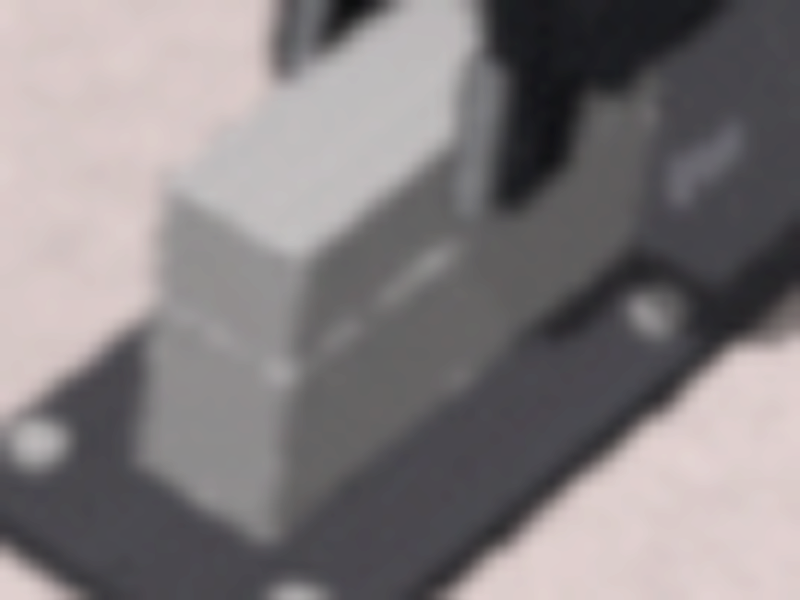

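Ends and sides look flush to about half a millimetre, apart from thin bright lines at the joint. I'll release, lower so the pads span both blocks, and squeeze gently to true up the sides.

```bash
python3 -m creep '[[[0.0012,0,0,0,0,0,0.02],[0.0012,0,0,0,0,0,0.03],[0.0012,0,0,0,0,0,0.035],[0.0012,0,0,0,0,0,0.045],[0.0012,0,0,0,0,0,0.045],[0.0012,0,0,0,0,0,0.045]]]' 50; python3 -m creep '[[[0,0,0.004,0,0,0,0.045],[0,0,0.008,0,0,0,0.045],[0,0,0.012,0,0,0,0.045],[0,0,0.012,0,0,0,0.045],[0,0,0.012,0,0,0,0.036],[0,0,0.012,0,0,0,0.03],[0,0,0.012,0,0,0,0.02],[0,0,0.012,0,0,0,0.02],[0,0,0.012,0,0,0,0.02]]]' 50
```

```text
time_s: 14.75
eef_pos: [0.4996, -0.1266, 0.0718]
tcp_rot: [-180.0, 0.0, 84.4]
force: [-0.4, 0.4, -0.5]
grip_width: 0.0453
time_s: 15.88
eef_pos: [0.4995, -0.1265, 0.0601]
tcp_rot: [-180.0, -0.0, 84.4]
force: [-5.2, 1.3, 4.8]
grip_width: 0.0291
```

```bash
python3 -m creep '[[[0,0,0,0,0,0,0.035],[0,0,0,0,0,0,0.045],[0,0,0,0,0,0,0.05],[0,0,-0.02,0,0,0,0.05],[0,0,-0.05,0,0,0,0.05],[0.03,0,-0.09,0,0,0,0.05],[0.07,0,-0.13,0,0,0,0.05],[0.12,0,-0.16,0,0,0,0.05],[0.16,0,-0.16,0,0,0,0.05],[0.16,0,-0.16,0,0,0,0.05]]]'; python3 - <<'E'
from h import *
P=[.49135,-.21338]
for t in("knob_grip","long_block_center"):
  for n in("top","side"): print(t,n,finder.mark_of(t,n)[:1] if 0 else "")
A={n:np.mean([viewer.read_camera(n).astype(float) for _ in range(6)],0)[:,:,::-1].clip(0,255).astype(np.uint8) for n in("top","side")}
for n in A:
    for m in finder.mark_of("knob_grip",n)[:2]: print(n,m)
    cv2.imwrite(f"pics/{n}6.png",A[n])
a,b=A["top"],A["side"]
c=np.vstack([np.hstack([cv2.resize(cv2.imread("pics/top0.png")[245:295,400:467],(400,300),interpolation=2),cv2.resize(a[245:295,400:467],(400,300),interpolation=2)]),np.hstack([cv2.resize(b[125:175,340:407],(400,300),interpolation=2),cv2.resize(b[170:220,310:377],(400,300),interpolation=2)])])
cv2.imwrite("pics/c7.png",cv2.convertScaleAbs(c,alpha=1.8))
E
```

```text
time_s: 17.12
eef_pos: [0.5153, 0.0348, 0.2216]
tcp_rot: [179.9, -0.0, 84.6]
force: [0.4, -0.3, 0.6]
grip_width: 0.0503
knob_grip top 
knob_grip side 
long_block_center top 
long_block_center side 
top {'position': [267.5, 441.6], 'p': 0.97}
side {'position': [138.0, 374.3], 'p': 0.81}
```

View pics/c7.png

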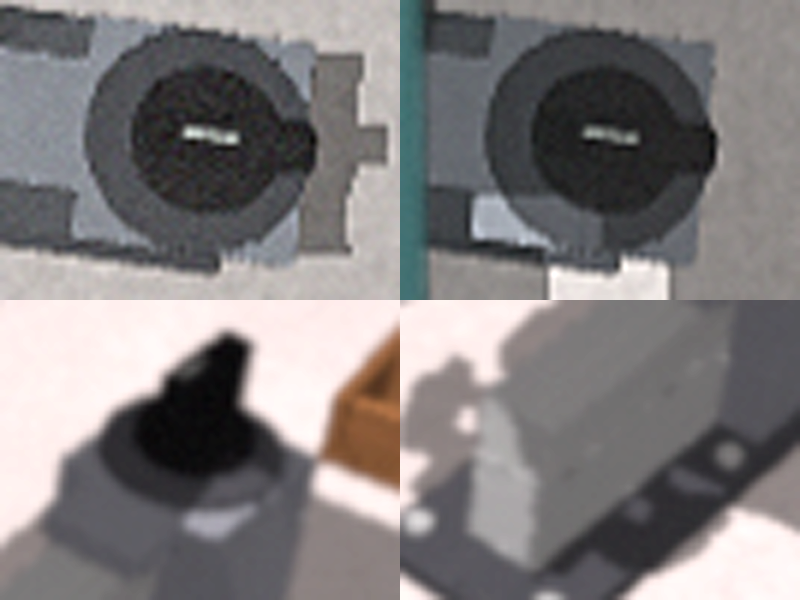

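```bash
python3 - <<'E'
from h import *
q=[atz("top",(400+u/5.97,245+v/6),.1395) for u,v in((183,132),(238,138))]; d=q[0]-q[1]; print(np.degrees(np.arctan2(d[1],d[0])))
p=np.array([.5003,-.1248]);w=np.radians(-95.6);x=np.array([np.cos(w),np.sin(w)])
for z in(.135,.14,.145): print(z,proj("side",[*(p+.110*x),z]),proj("side",[*(p+.068*x),z]))
print((340+np.array([235,195])/5.97),(125+np.array([32,65])/6))
go((.4914,-.2134,.2,84),(.4914,-.2134,.128,84))
E
```

```text
85.14897284498358
0.135 [[379.35399112 131.71453259]] [[368.26270861 139.993131  ]]
0.14 [[379.73316337 129.74717019]] [[368.6108093  138.00209356]]
0.145 [[380.11471378 127.76489416]] [[368.96120318 135.9953622 ]]
[379.36348409 372.66331658] [130.33333333 135.83333333]
[-0.2472, 0.0002, 0.0198] [-0.0001, 0.0, 0.0071]
[-0.2472, 0.0002, 0.0918] [-0.0001, 0.0, 0.0071]
```

```bash
python3 -m creep '[[[-0.04,0,0,0,0,0,0.05],[-0.09,0,0,0,0,0,0.05],[-0.14,0,0.005,0,0,0,0.05],[-0.19,0,0.01,0,0,0,0.05],[-0.23,0,0.02,0,0,0,0.05],[-0.247,0,0.02,0,0,0,0.05],[-0.247,0,0.02,0,0,0,0.05]]]' 30; python3 - <<'E'
from h import *
go((.4914,-.2134,.128,84.4))
E
```

```text
time_s: 18.7
eef_pos: [0.4912, -0.2135, 0.1999]
tcp_rot: [-180.0, -0.0, 84.3]
force: [-0.3, 0.4, -0.4]
grip_width: 0.0502
[0.0001, 0.0002, 0.0719] [-0.0002, -0.0003, -0.0011]
```

```bash
python3 -m creep '[[[0,0,0.02,0,0,0,0.05],[0,0,0.04,0,0,0,0.05],[0,0,0.055,0,0,0,0.05],[0,0,0.066,0,0,0,0.05],[0,0,0.072,0,0,0,0.05],[0,0,0.072,0,0,0,0.035],[0,0,0.072,0,0,0,0.02],[0,0,0.072,0,0,0,0.008],[0,0,0.072,0,0,0,0.008],[0,0,0.072,0,0,0,0.008]]]' 30
```

```text
time_s: 19.95
eef_pos: [0.4899, -0.2131, 0.1286]
tcp_rot: [-179.8, -0.0, 84.4]
force: [-20.8, 4.2, 12.8]
grip_width: 0.0132
```

```bash
python3 -m creep '[[[0,-0.0015,-0.001,0,0,0,0.008],[0,-0.0015,-0.001,0,0,0,0.008],[0,-0.0015,-0.001,0,0,0.1,0.008],[0,-0.0015,-0.001,0,0,0.22,0.008],[0,-0.0015,-0.001,0,0,0.35,0.008],[0,-0.0015,-0.001,0,0,0.48,0.008],[0,-0.0015,-0.001,0,0,0.6,0.008],[0,-0.0015,-0.001,0,0,0.6,0.008]]]' 40; python3 - <<'E'
from h import *
s=monitor.sense();print(s["force"],s["ft_torque"],s["joints"])
E
```

```text
time_s: 20.95
eef_pos: [0.49, -0.2133, 0.1288]
tcp_rot: [179.9, 0.0, 50.1]
force: [3.1, -5.5, -6.3]
grip_width: 0.013
[ 3.10201566 -5.52306291 -6.34949352] [-0.87175223 -0.62936354 -0.00117489] [-2.62481536e+01 -7.88141745e+00  1.07932590e+02 -2.73614788e-02
  7.98839434e+01  1.36980786e+01]
```

```bash
python3 -m creep '[[[0,0,0,0,0,0.12,0.008],[0,0,0,0,0,0.25,0.008],[0,0,0,0,0,0.38,0.008],[0,0,0,0,0,0.5,0.008],[0,0,0,0,0,0.62,0.008],[0,0,0,0,0,0.72,0.008],[0,0,0,0,0,0.8,0.008],[0,0,0,0,0,0.8,0.008]]]'; python3 -c "
from h import *
s=monitor.sense();print(s['force'],s['ft_torque'],s['tcp_rot'])"
```

```text
time_s: 21.95
eef_pos: [0.4904, -0.2141, 0.1289]
tcp_rot: [179.8, -0.1, 4.3]
force: [7.6, -12.4, -9.4]
grip_width: 0.0134
[  7.55983448 -12.40786769  -9.41276636] [-2.11974778 -1.29104071 -0.03480995] [ 1.79842943e+02 -9.65369375e-02  4.27423234e+00]
```

```bash
python3 -m creep '[[[0.0004,0.0008,0.0005,0,0,0.05,0.008],[0.0004,0.0008,0.0005,0,0,0.1,0.008],[0.0004,0.0008,0.0005,0,0,0.15,0.008],[0.0004,0.0008,0.0005,0,0,0.19,0.008],[0.0004,0.0008,0.0005,0,0,0.19,0.008]]]'; python3 -c "
from h import *
s=monitor.sense();print(s['force'],s['ft_torque'],s['tcp_rot'])"
```

```text
time_s: 22.58
eef_pos: [0.4905, -0.2144, 0.1289]
tcp_rot: [179.9, -0.1, -6.6]
force: [-0.0, -6.8, -0.9]
grip_width: 0.0133
[-0.02432915 -6.82393074 -0.92405491] [-1.21632659 -0.0048915   0.11151483] [ 1.79906790e+02 -6.39483819e-02 -6.55836024e+00]
```

```bash
for i in 1; do python3 -m creep '[[[0,0,0,0,0,0.03,0.008],[0,0,0,0,0,0.06,0.008],[0,0,0,0,0,0.06,0.008]]]'; python3 -c "
from h import *
s=monitor.sense();print(s['force'],s['ft_torque'],s['tcp_rot'])"; done
```

```text
time_s: 22.95
eef_pos: [0.4907, -0.2144, 0.129]
tcp_rot: [179.9, -0.1, -9.9]
force: [1.7, -6.9, -1.1]
grip_width: 0.0131
[ 1.71859637 -6.89008885 -1.14572335] [-1.09964201 -0.32443228  1.28520092] [ 1.79906919e+02 -9.57677162e-02 -9.91986133e+00]
```

Torque rose to 1.3 N·m, so the knob is at its stop. Releasing and withdrawing.

```bash
python3 -m creep '[[[0,0,0,0,0,-0.02,0.008],[0,0,0,0,0,-0.02,0.02],[0,0,0,0,0,-0.02,0.035],[0,0,0,0,0,-0.02,0.05],[0,0,0,0,0,-0.02,0.05],[0,0,-0.015,0,0,-0.02,0.05],[0,0,-0.04,0,0,-0.02,0.05],[0,0,-0.08,0,0,-0.02,0.05],[0,0,-0.11,0,0,-0.02,0.05],[0,0,-0.11,0,0,-0.02,0.05]]]';  python3 -m creep '[[[-0.03,0.03,-0.01,0,0,0,0.05],[-0.06,0.07,-0.01,0,0,0,0.05],[-0.07,0.12,-0.01,0,0,0,0.05],[-0.08,0.17,-0.01,0,0,0,0.05],[-0.09,0.22,-0.01,0,0,0,0.05],[-0.1,0.26,-0.01,0,0,0,0.05],[-0.1,0.26,-0.01,0,0,0,0.05]]]'; python3 - <<'E'
from h import *
A={n:np.mean([viewer.read_camera(n).astype(float) for _ in range(6)],0)[:,:,::-1].clip(0,255).astype(np.uint8) for n in("top","side")}
for n in A: cv2.imwrite(f"pics/{n}7.png",A[n])
a,b=A["top"],A["side"]
c=np.hstack([np.vstack([cv2.resize(a,(400,300),interpolation=cv2.INTER_AREA),cv2.resize(a[225:325,330:463],(400,300),interpolation=2)]),cv2.resize(b[120:220,310:377],(400,600),interpolation=2)])
cv2.imwrite("pics/c8.png",cv2.convertScaleAbs(c,alpha=1.5))
E
```

```text
time_s: 24.2
eef_pos: [0.4908, -0.2141, 0.242]
tcp_rot: [179.9, -0.3, -9.0]
force: [0.4, 0.4, 0.2]
grip_width: 0.0501
time_s: 25.08
eef_pos: [0.3495, -0.4567, 0.2475]
tcp_rot: [-179.9, 0.1, -9.1]
force: [0.1, 1.2, 0.3]
grip_width: 0.0499
```

View pics/c8.png

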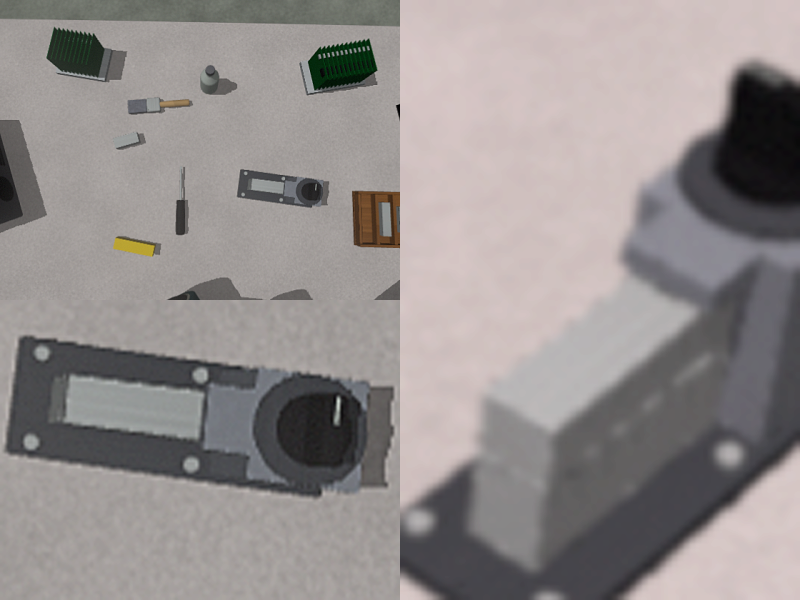

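```bash
python3 - <<'E'
from h import *
p=np.array([.5003,-.1248]);w=np.radians(-95.6);x=np.array([np.cos(w),np.sin(w)]);y=np.array([-x[1],x[0]])
for z,sy in((.08,1),(.08,-1),(.052,1),(.052,-1)): print(z,sy,((proj("top",[*(p-.055*x+.015*sy*y),z])[0]-[330,225])*3).round(1)+[0,300])
for u,v in((66,376),(63,424)):
    q=atz("top",(330+u/3,225+(v-300)/3),.08)[:2]-p; print(q@x*1000,q@y*1000)
for t,n in(("knob_grip","top"),("long_block_center","top"),("long_block_center","side"),("seat","side")): print(t,n,[(m["position"],m["p"]) for m in finder.mark_of(t,n)[:2]])
print(proj("top",[*p,.066]),proj("side",[*p,.066]))
q=[atz("top",(330+u/3,225+v/3),.1395) for u,v in((340,95),(335,125))];d=q[0]-q[1];print("bar yaw",np.degrees(np.arctan2(d[1],d[0])))
# zoom on knob marker centroid line
im=cv2.imread("pics/top7.png")[250:280,430:460].astype(float).mean(2)
g=im.copy(); ys,xs=np.mgrid[0:30,0:30]; m=(np.hypot(xs-10,ys-17)<14)&(im>70)&(abs(xs-12.5)<5)&(ys<20)&(ys>4)
print(m.sum()); pts=np.c_[xs[m],ys[m]].astype(np.float32)
if len(pts)>4: print(cv2.fitLine(pts,cv2.DIST_L2,0,.01,.01).ravel())
E
```

```text
0.08 1 [ 68.4 373.8]
0.08 -1 [ 63.6 422.1]
0.052 1 [ 61.3 375.6]
0.052 -1 [ 56.5 422.2]
-56.353655248241076 13.488342034585138
-55.22435577741016 -16.220376276286864
knob_grip top [([267.0, 442.0], 0.75)]
long_block_center top [([342.7, 188.3], 0.8), ([257.9, 381.9], 0.56)]
long_block_center side [([182.5, 343.6], 0.71), ([376.5, 311.8], 0.56)]
seat side [([178.6, 343.9], 0.55)]
[[379.77602476 261.33236492]] [[345.14328751 180.75585364]]
bar yaw -10.724929072653252
14
[ 0.4344686 -0.900687  12.5       10.857142 ]
```

```bash
python3 -c "
from workcell import env,monitor
print(env.hand_in()); print(monitor.sense()['time_s'])"
```

```text
the job is handed in; nothing more can be done
None
the job is handed in; nothing more can be done
```

The height standard is made up and locked, and I handed the job in at about 26 s of the 64 s allowed.

- **Laying and sliding:** I laid the long steel block on the lower block 40 mm short of home, with about 14 N of contact. I then slid it under the lip with the faces touching until the end stop held it, at about 23 N with no further movement. After letting go, I closed the pads across both blocks to line up the sides.
- **Locking:** I turned the knob clockwise by about 90° until it would go no further; the torque rose to about 1.3 N·m. I then released it and moved the arm clear.

**Last checks:**
- In the final side view the end and side edges of the two blocks run on in line. Thin bright lines at the joint leave about 0.5 mm uncertain.
- The top view puts the block's free end at -55 to -56 mm, where -55 is flush. It also shows the block about 1 mm to one side. That matches where the gripper centred on the fixed block (0.8 mm to the same side), so I put it down to my estimate of the holder's position.
- The knob mark shows the bar across the holder. My estimates of its angle scatter by several degrees, so the rise in torque is the main evidence that it is at its stop.
- The block finder's best guesses in the last pictures were not reliable: in the top view it picked the yellow block first. I relied on the pictures instead.
- The short block, bottle, screwdriver and brush look unmoved in the final top view, compared by eye only.

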